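Slide the notched mudstone tablet out of the sawn slab and lay it on its card

ROBOT

A 6-joint arm with a two-finger parallel gripper is mounted at the origin on the work surface. World frame = base frame: x ahead of the robot, y to its left, z up, the work surface at z = 0. Lengths are in m, angles in degrees, forces in N, time in s.
With the tool pointing down it reaches from about 0.225 to 0.875 m from the base axis. Payload 3.4 kg.
Tool frame: the origin (TCP) lies between the finger pads; the fingertips stand 11 mm ahead of it and the grasp point (between the pads) lies 8 mm behind it; y points along the fingers, x is the direction in which the jaws open and shut, and the axes are right-handed (so a half turn about y gives the same grasp; the last joint's range is limited). The gripper opens to 85 mm and grips with 20 to 120 N. Pads are 22 mm wide; open, the fingers measure 114 mm over their backs; the gripper's body (76 mm by 85 mm) begins 54 mm behind the grasp point. The pads swing forward as they close: fully open they stand 13 mm farther back than shut.
Start: joints at [64.687, 15.808, 86.224, -0, 77.962, -6.933], TCP at [0.181, 0.546, 0.242] pointing down, gripper open.
Joint ranges: [-165.64, 165.64], [-43.16, 119.46], [12.63, 154.43], [-67.54, 247.53], [6.08, 155.33], [-154.97, 154.97]. Speed limits (degrees/s): [147.25, 147.25, 180, 180, 180, 180].

INTERFACE

Orientations are given as a 3x3 rotation matrix whose columns are the frame's x, y, z axes.
In Python, from workcell import manip gives the robot as it stands.
- The arm moves only by the tool drive_tool, never from a script. Its argument "targets" is a list of rows, each a list of 7 numbers: the shift along the tool's x, y, z in cm, then the turn, a rotation vector about the tool's x, y, z in rad, then the opening, from 0 (shut) to 1 (fully open). A call has 1 to 12 rows; each row is the pose to reach, as a shift and turn from the pose commanded when the call began, along the tool's axes at that moment; what a row does not reach only later rows make up. A row lasts 1/12 s, in which the tool goes at most 41.7 mm and 7.16 degrees, less where a joint would pass 70% of its speed; a pose out of reach is approached as far as the arm can. A call with a gripper value outside its range is refused whole. The fingers move at their own pace and stop on an object; "force" is the grip in N (left out, the last holds). Time passes only in rows, so rows that repeat a pose let the fingers close. It gives the time, the measured TCP pose, the force and the opening at its end, in the units of the state.
- manip.state(): the state, without advancing time (a new reading comes with each control period).
- manip.read_camera(name): name is "scene" or "side" or "wrist"; returns the picture (480x640x3 uint8, blue, green, red); there is no depth.
- manip.camera_info(name): a dict with "mtx" (3x3 intrinsics, pixels), "R" (3x3) and "t" (3): a world point X has camera coordinates R X + t; the wrist camera has in their place "mount" (4x4, takes a point from camera to tool coordinates, whose origin is the TCP and whose axes are the tool frame's). Camera axes: x right, y down, z forward; pixel columns grow to the right and rows downward; lengths in m; the calibration is good to about 2 mm. The wrist camera is an equidistant fisheye: a pixel r from the principal point sees the ray r / f radians off the axis. A picture is of the moment at which its call begins: read the wrist's pose just before it. camera_info takes no time and is no camera call.
- manip.close_job(): hands the job in, once; it reports no verdict.
Trained networks look in the newest picture that a camera, given by its name, has taken for a name from the list of things; names that differ only in an ending like _2 or _b are one class to them, and where a whole thing is asked for, a point or a joint stands for the part that bears it (a point fixed in the world has none). Each returns a list of dicts, best first, with "conf" (0 to 1); they miss things now and then, are a little off and sometimes report something else, mostly with a low value. They report only what shows in the picture. A call takes as long as a camera call. They do not tell look-alikes from the thing itself.
- manip.look_for(camera, query): "extent" ([centre column, centre row, width, height] in pixels, round what is visible of it).
- manip.pinpoint(camera, query): "uv" ([column, row] in pixels: a listed point, or the origin of a listed thing).
The state is a dict: "clock": time; "qpos": joint angles; "joint_velocities": joint speeds; "tau": joint torques, N m; "ee_pos": TCP position; "tool_rot": TCP orientation; "force": force on the tool from outside, world axes, zero at the start; "ft_torque": the same for the moment, N m; "grip_width": finger opening in m.
Only numpy, scipy, OpenCV 4.12 (cv2) and the standard library are available. Lean on these libraries where they do the work, as an engineer would, in place of code of your own. Each camera call takes 0.05 s, during which the arm holds its last target.

TASK

The six mudstone tablets on the white layout board lie packed together in the order they were sawn; take out the one with two corners sawn off for the specimen tray. Rest a fingertip on it and slide it out flat along the board through the open side of the pack until a clear gap of 20 mm separates it from the others, pressing gently (over 12 N cracks it) and leaving the other five where they lie. Then pick it up, lay it flat on the blank label card in the white tray without dropping it, and leave the specimens in the tray alone.

Things in the scene. Friction and masses are not known exactly. Their poses are not given: they have to be found in the camera images.
- notched: tablet to take out: flat grey sawn mudstone, 48 (its x) x 36 (y) mm and, sawn by hand, 7.5 to 13 mm thick (varies), about 50 g, two opposite corners (-x -y and +x +y) sawn off at 45 degrees, 12 mm legs. Origin: centre of its underside, z up. Lies in the middle place of either row of the pack, axes along the board's; others touch both its long sides and inner end, only its outer end is open. Friction on the board about 0.4: 3 to 8 N of fingertip drags it.
- board: white rigid layout board, 310 (its x) x 165 (y) mm, fixed on rubber-footed screws; gives 0.5 mm under 10 N. Origin: on its centre line, 26 mm below its upper face, which is 20 to 32 mm above the bench (foot setting varies). The pack lies at its centre, 96 x 108 mm: rows of three at x = -24 and +24 mm, places at y = -36, 0, +36 mm. Way out: -x for the row at -x, +x for the other.
- tab_mid: a plain tablet, 48 x 36 x 11 mm, 48 g, no corners sawn off, in the middle place of the other row. Origin at the centre of its underside, axes along the board's.
- tab_a: a plain tablet, same size, at the pack's corner -x, -y (board axes). Origin at the centre of its underside.
- tab_b: a plain tablet, same size, at the pack's corner -x, +y. Origin at the centre of its underside.
- tab_c: a plain tablet, same size, at the pack's corner +x, -y. Origin at the centre of its underside.
- tab_d: a plain tablet, same size, at the pack's corner +x, +y. Origin at the centre of its underside.
- tray: white plastic specimen tray fixed on the bench, 118 (its x) x 238 (y) x 24 mm high, walls, floor and partitions 4 mm thick, open on top. Two partitions make three compartments along y (centres at y = -78, 0, +78 mm), each 110 (x) x about 74 (y) mm inside. Origin: centre of its underside, z up.
- card: blank cream label card, 84 (its x) x 56 (its y) mm, paper thin, stuck to the middle of the floor of the tray's one free compartment. Origin at its centre on the compartment's floor, 4 mm above the bench; axes along the tray's.
- quartz: pale broken stone about 58 x 44 x 32 mm, 110 g, lying in another compartment of the tray. Origin at the middle of its underside.
- gneiss: dark grey broken stone about 62 x 46 x 27 mm, 130 g, lying in the remaining compartment of the tray. Origin at the middle of its underside.
There are look-alikes about, which are no part of the job. Leave any pink look-alike of the notched alone.

How it is judged:
By the outcome, as a careful person would: the job done as asked, in the order asked, and still so for the second after the job is handed in, with the robot touching nothing.
It also fails if it takes over 59 s, if anything falls off the work surface, if the arm or the gripper's body presses on something with over 40 N, if the wrist force passes 120 N, or if a joint passes its speed limit or range.

## Working session

There is one attempt and no reset: what is moved stays moved. The work goes in short steps, Python scripts to look and compute and a tool call to move; the robot and the scene stay as the last step left them, time stands still between calls to the robot, and variables do not carry over. Pictures are saved under pics/ and viewed, and the job is handed in when it is done.

Besides the shell and the picture viewer there is one more tool, called by a JSON object that holds its "op" and its "data", one argument or row to a line. drive_tool: Moves the arm, as the interface text tells. Its arguments: {"type":"object","properties":{"targets":{"type":"array"},"force":{"type":"number"}},"required":["targets"]}

```bash
mkdir -p pics; ls
python3 - <<'E'
from workcell import manip
import cv2,numpy as np
np.set_printoptions(precision=4,suppress=True)
print(manip.state())
for c in ["scene","side","wrist"]:
    im=manip.read_camera(c); cv2.imwrite(f"pics/{c}0.png",im)
    print(c,manip.camera_info(c))
    for q in ["notched","card","board","tray"]:
        print(q,[(r['uv'],round(r['conf'],2)) for r in manip.pinpoint(c,q)][:4])
print(manip.state()['clock'])
E
```

```text
pics
{'clock': 0.0, 'qpos': array([64.6876, 15.8478, 86.2958,  0.0009, 77.9624, -6.934 ]), 'joint_velocities': array([ 0.016 ,  0.042 ,  0.0265,  0.0911,  0.028 , -0.029 ]), 'tau': array([  0.0013, -41.6788, -24.5804,   0.0001,   0.011 ,   0.    ]), 'ee_pos': array([0.1811, 0.5452, 0.2414]), 'tool_rot': array([[ 0.3153, -0.0008, -0.949 ],
       [ 0.949 , -0.0017,  0.3153],
       [-0.0018, -1.    ,  0.0002]]), 'force': array([ 0.5854,  0.2616, -0.3652]), 'ft_torque': array([-0.0437,  0.014 , -0.0168]), 'grip_width': 0.08549854627849861}
scene {'mtx': array([[485.407 ,   0.    , 316.781 ],
       [  0.    , 485.407 , 236.8805],
       [  0.    ,   0.    ,   1.    ]]), 'R': array([[-0.5008,  0.8654,  0.0126],
       [ 0.5681,  0.3397, -0.7496],
       [-0.653 , -0.3683, -0.6618]]), 't': array([ 0.1724, -0.2206,  1.2156])}
notched [([514.8, 366.1], 0.97), ([267.8, 270.4], 0.95), ([436.5, 245.3], 0.75), ([376.1, 301.3], 0.64)]
card [([148.8, 213.6], 0.74)]
board [([376.5, 328.6], 0.81)]
tray [([170.4, 229.6], 0.93), ([173.3, 227.0], 0.58)]
side {'mtx': array([[456.2368,   0.    , 314.80
[... 187 characters left out ...]
 -0.7915]]), 't': array([-0.3608,  0.2433,  0.7953])}
notched [([354.6, 263.7], 0.76), ([304.7, 190.8], 0.61), ([251.5, 143.9], 0.59), ([205.2, 223.0], 0.57)]
card [([450.7, 395.0], 0.73)]
board [([307.6, 190.9], 0.61), ([426.6, 355.7], 0.35)]
tray [([426.3, 355.1], 0.72)]
wrist {'mtx': array([[371.6483,   0.    , 318.6417],
       [  0.    , 371.6483, 239.2678],
       [  0.    ,   0.    ,   1.    ]]), 'mount': array([[ 1.    ,  0.0009, -0.0001, -0.0004],
       [ 0.0003, -0.2864,  0.9581, -0.1319],
       [ 0.0008, -0.9581, -0.2864,  0.0729],
       [ 0.    ,  0.    ,  0.    ,  1.    ]])}
notched [([114.3, 341.9], 0.65)]
card [([9.3, 458.0], 0.56)]
board [([9.1, 459.4], 0.63)]
tray []
0.75
```

View images.

View pics/scene0.png

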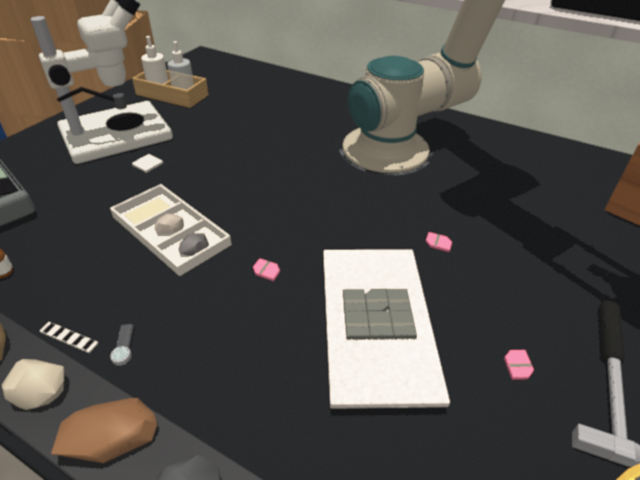

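View pics/side0.png

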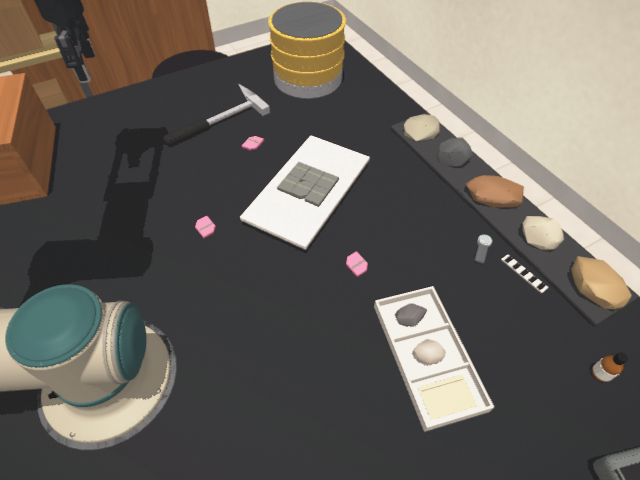

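View pics/wrist0.png

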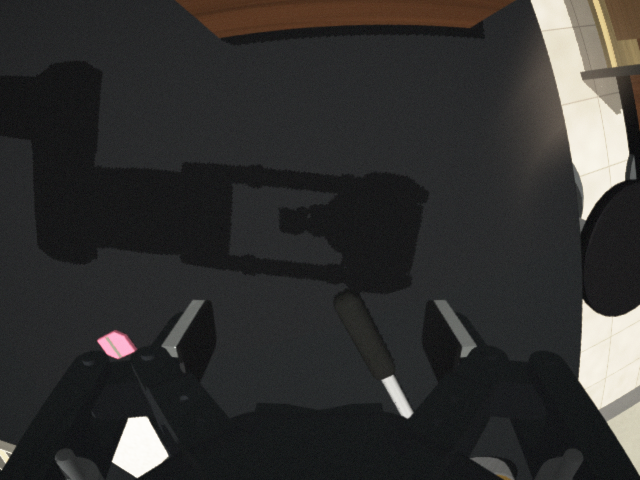

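Run:
```python
import cv2,numpy as np
a=cv2.imread("pics/scene0.png")[270:360,320:440]; b=cv2.imread("pics/side0.png")[145:220,260:360]
cv2.imwrite("pics/crop0.png",np.vstack([cv2.resize(a,(400,300),interpolation=2),cv2.resize(b,(400,300),interpolation=2)]))
```

```text
(no output)
```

View pics/crop0.png

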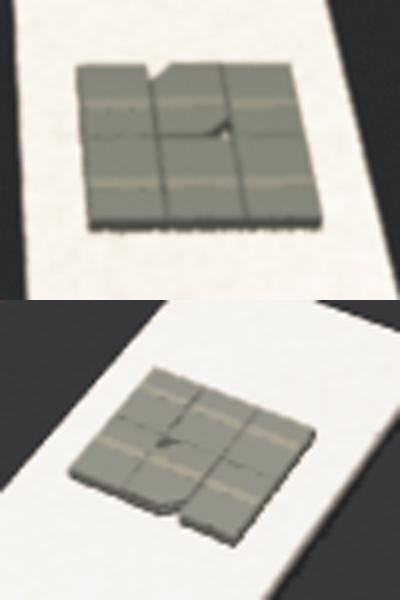

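```bash
cat > h.py <<'E'
import numpy as np, cv2
from workcell import manip
np.set_printoptions(precision=4,suppress=True)
def ray(c,uv,info=None,st=None):
    """origin, direction in world"""
    i=info or manip.camera_info(c); K=i['mtx']
    x=(uv[0]-K[0,2])/K[0,0]; y=(uv[1]-K[1,2])/K[1,1]
    if 'mount' in i:
        r=np.hypot(x,y); d=np.array([np.sin(r)*x/max(r,1e-9),np.sin(r)*y/max(r,1e-9),np.cos(r)])
        M=i['mount']; T=np.array(st['tool_rot']); p=np.array(st['ee_pos'])
        return p+T@M[:3,3], T@M[:3,:3]@d
    d=np.array([x,y,1.]); R=np.array(i['R']); t=np.array(i['t'])
    return -R.T@t, R.T@d
def atz(c,uv,z,st=None):
    o,d=ray(c,uv,None,st); return o+d*(z-o[2])/d[2]
def proj(c,X,st=None):
    i=manip.camera_info(c);K=i['mtx'];X=np.atleast_2d(X)
    if 'mount' in i:
        M=i['mount'];T=np.array(st['tool_rot']);p=np.array(st['ee_pos'])
        q=(X-p)@T; q=(q-M[:3,3])@M[:3,:3]
        th=np.arctan2(np.hypot(q[:,0],q[:,1]),q[:,2]); n=np.hypot(q[:,0],q[:,1])+1e-12
        return np.c_[K[0,2]+K[0,0]*th*q[:,0]/n,K[1,2]+K[1,1]*th*q[:,1]/n]
    q=X@np.array(i['R']).T+np.array(i['t'])
    return np.c_[K[0,2]+K[0,0]*q[:,0]/q[:,2],K[1,2]+K[1,1]*q[:,1]/q[:,2]]
E
python3 - <<'E'
from h import *
from scipy.ndimage import zoom
for c,boxes in {"scene":[(300,230,470,420),(100,180,240,280)],"side":[(235,130,375,250),(365,280,500,435)]}.items():
    im=cv2.imread(f"pics/{c}0.png")
    for b in boxes:
        s=im[b[1]:b[3],b[0]:b[2]]; m=(s.min(2)>140).astype(np.uint8)
        m=cv2.morphologyEx(m,cv2.MORPH_CLOSE,np.ones((3,3)))
        cs,_=cv2.findContours(m,0,1); k=max(cs,key=cv2.contourArea); h=cv2.convexHull(k)
        p=cv2.approxPolyDP(h,3,True)[:,0]+np.array(b[:2]); print(c,p.tolist())
st=manip.state()
for z in (.02,.026,.032): print([atz("scene",u,z) for u in [(323.5,250),(411.5,250),(446,402),(330,403)]])
E
```

```text
scene [[412, 250], [449, 402], [332, 405], [324, 250]]
scene [[111, 207], [161, 184], [229, 236], [177, 267]]
side [[369, 157], [305, 249], [240, 218], [311, 135]]
side [[433, 286], [493, 407], [425, 430], [375, 301]]
[array([0.4222, 0.0594, 0.02  ]), array([0.3378, 0.2007, 0.02  ]), array([0.6048, 0.3583, 0.02  ]), array([0.688 , 0.2199, 0.02  ])]
[array([0.4279, 0.0624, 0.026 ]), array([0.3443, 0.2024, 0.026 ]), array([0.6087, 0.3585, 0.026 ]), array([0.6911, 0.2214, 0.026 ])]
[array([0.4335, 0.0655, 0.032 ]), array([0.3508, 0.2041, 0.032 ]), array([0.6126, 0.3586, 0.032 ]), array([0.6942, 0.2229, 0.032 ])]
```

Run:
```python
from h import *
from scipy.optimize import least_squares
# board corner order: scene (323.5,250)=A,(411.5,250)=B,(446,402)=C,(330,403)=D ; A->D is long
obs={"scene":[(324,250),(412,250),(446,401.5),(330.5,403.5)],"side":[(305,245),(242,217),(311,136),(369.5,157)]}
w=dict(scene=[1,1,1,1],side=[1,1,1,1])
loc=np.array([[-.155,-.0825],[-.155,.0825],[.155,.0825],[.155,-.0825]])
def pts(p,L):
    c,s=np.cos(p[2]),np.sin(p[2]); xy=L@np.array([[c,s],[-s,c]])+p[:2]
    return np.c_[xy,np.full(len(L),p[3])]
def f(p): return np.concatenate([(proj(c,pts(p,loc))-np.array(obs[c])).ravel() for c in obs])
r=least_squares(f,[.52,.21,.53,.026],loss='soft_l1'); print(r.x,np.degrees(r.x[2])); print(f(r.x).reshape(-1,2))
# tray
locT=np.array([[-.059,-.119],[.059,-.119],[.059,.119],[-.059,.119]])
obsT={"scene":[(111,209),(161,186),(229,236),(179,268)],"side":[(492,407),(428,427),(375,301),(433,288)]}
def ft(p,o=None):
    P=pts([p[0],p[1],p[2],.024],locT); P=P
    return np.concatenate([(proj(c,P)-np.array(obsT[c])).ravel() for c in obsT])
tr={c:[atz(c,u,.024)[:2] for u in obsT[c]] for c in obsT}; print(tr)
for c in obs:
    im=cv2.imread(f"pics/{c}0.png"); P=proj(c,pts(r.x,loc)); b=(300,235) if c=="scene" else (225,115)
    s=cv2.resize(im[b[1]:b[1]+180,b[0]:b[0]+170],None,fx=3.3,fy=3.3,interpolation=2)
    for g,z in ((loc,0),(np.array([[-.048,-.054],[-.048,.054],[.048,.054],[.048,-.054]]),.011)):
        q=np.array(r.x);q[3]+=z
        Q=((proj(c,pts(q,g))+.5-b)*3.3).astype(int); cv2.polylines(s,[Q.reshape(-1,1,2)],True,(0,0,255),1)
    cv2.imwrite(f"pics/fit_{c}.png",s)
```

```text
[0.5164 0.212  0.5423 0.0251] 31.07077729777219
[[-0.6044 -0.3728]
 [ 0.1807 -0.623 ]
 [ 3.2626  1.0311]
 [-0.8037  0.1877]
 [ 0.2786  2.3485]
 [-2.699   0.1059]
 [-0.2257 -0.7014]
 [ 0.6251  0.3015]]
{'scene': [array([ 0.5405, -0.3678]), array([ 0.4294, -0.338 ]), array([ 0.4842, -0.1125]), array([ 0.5978, -0.1353])], 'side': [array([ 0.5359, -0.3691]), array([ 0.4263, -0.3429]), array([ 0.4808, -0.1129]), array([ 0.5938, -0.1439])]}
```

View pics/fit_scene.png

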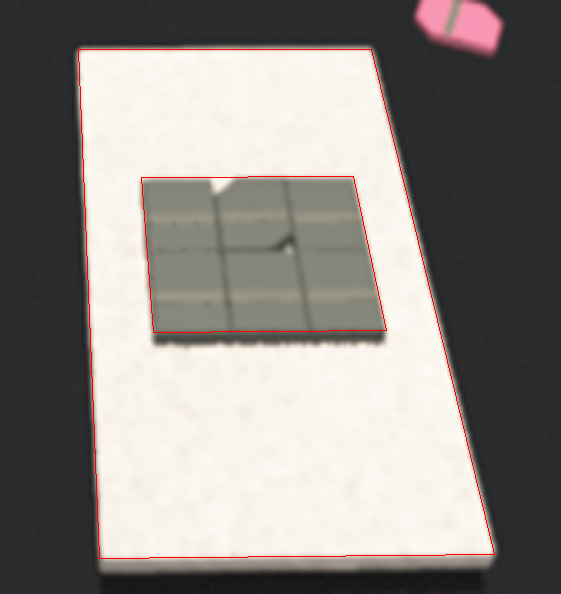

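View pics/fit_side.png

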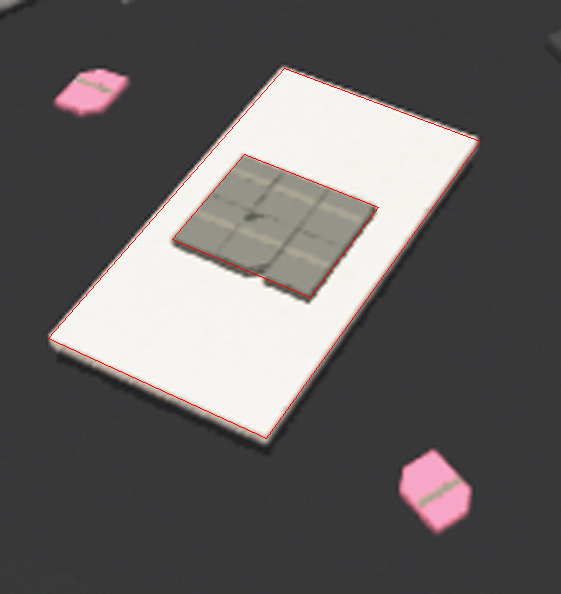

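The notched tablet is the middle one of the row nearer the robot. Its sawn corners show in the scene camera at about (368,291) and (386,308). The three pink hexagons at (267,270), (437,243) and (518,364) are look-alikes. Next I'll move above the pack for a wrist view.

```bash
cat >> h.py <<'E'
from scipy.spatial.transform import Rotation as Ro
def row(pos,ang,st=None):
    """tool row (cm, rad) from measured pose to world pos with tool x at ang deg, tool pointing down"""
    st=st or manip.state(); T=np.array(st['tool_rot']); a=np.radians(ang)
    G=np.array([[np.cos(a),0,-np.sin(a)],[np.sin(a),0,np.cos(a)],[0,-1,0]])
    return np.r_[T.T@(np.array(pos)-st['ee_pos'])*100, Ro.from_matrix(T.T@G).as_rotvec()]
E
python3 -c "
from h import *
print(row([.496,.200,.16],31.07))"
```

```text
[-22.8858   8.2319 -40.7629  -0.       0.7077   0.0001]
```

{"op": "drive_tool", "data": {
  "targets": [
    [-22.9,8.2,-40.8,0,0.708,0,0],
    [-22.9,8.2,-40.8,0,0.708,0,0],
    [-22.9,8.2,-40.8,0,0.708,0,0],
    [-22.9,8.2,-40.8,0,0.708,0,0],
    [-22.9,8.2,-40.8,0,0.708,0,0],
    [-22.9,8.2,-40.8,0,0.708,0,0],
    [-22.9,8.2,-40.8,0,0.708,0,0],
    [-22.9,8.2,-40.8,0,0.708,0,0],
    [-22.9,8.2,-40.8,0,0.708,0,0],
    [-22.9,8.2,-40.8,0,0.708,0,0],
    [-22.9,8.2,-40.8,0,0.708,0,0],
    [-22.9,8.2,-40.8,0,0.708,0,0]
  ]
}}

```text
clock: 1.75
ee_pos: [0.4996, 0.1958, 0.1596]
tool_rot: [[0.858, 0.002, -0.513], [0.513, -0.002, 0.858], [0.001, -1.0, -0.003]]
force: [0.2, -0.4, 0.6]
grip_width: -0.0001
```

{"op": "drive_tool", "data": {
  "targets": [
    [0,0,0,0,0,0,0],
    [0,0,0,0,0,0,0],
    [0,0,0,0,0,0,0]
  ]
}}

```text
clock: 2.0
ee_pos: [0.4957, 0.2002, 0.1604]
tool_rot: [[0.857, -0.001, -0.516], [0.516, 0.001, 0.857], [-0.0, -1.0, 0.001]]
force: [-0.8, -0.3, -0.4]
grip_width: 0.0002
```

Run:
```python
from h import *
import pickle
st=manip.state(); im=manip.read_camera("wrist"); cv2.imwrite("pics/w1.png",im); pickle.dump(st,open("w1.pkl","wb"))
print(st['clock'],st['ee_pos'],st['force'],st['grip_width'],st['joint_velocities'])
p=[.5164,.212,.5423,.0251]
c,s=np.cos(p[2]),np.sin(p[2])
def W(L,z): return np.c_[np.array(L)@np.array([[c,s],[-s,c]])+p[:2],np.full(len(L),z)]
v=im.copy()
for L,z in (([[-.048,-.054],[-.048,.054],[.048,.054],[.048,-.054]],.0361),([[-.048,-.018],[-.048,.018],[0,.018],[0,-.018]],.0361)):
    cv2.polylines(v,[np.round(proj("wrist",W(L,z),st)).astype(int).reshape(-1,1,2)],True,(0,0,255),1)
cv2.imwrite("pics/w1o.png",v)
```

```text
2.0 [0.4957 0.2002 0.1604] [-0.8312 -0.2589 -0.3697] 0.0001765097742971739 [ 1.2349 -0.5176  0.206  -0.0967 -0.0606 -0.2326]
```

View pics/w1o.png

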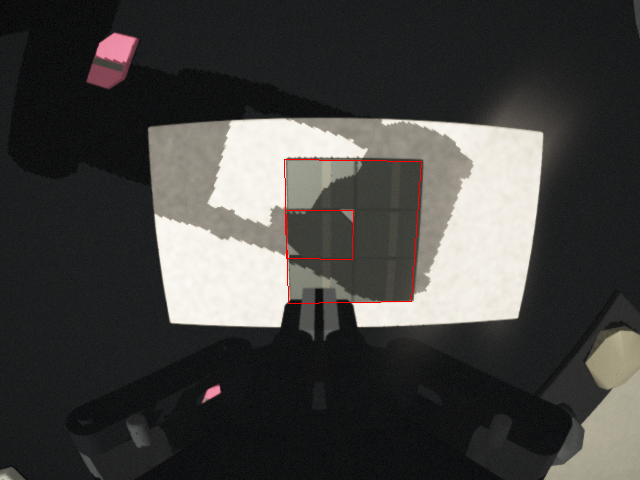

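Run:
```python
from h import *
a=cv2.imread("pics/w1o.png")[145:315,270:440]
b=cv2.imread("pics/w1.png")[145:315,270:440]
b=np.clip(b.astype(float)*1.8,0,255).astype(np.uint8)
cv2.imwrite("pics/w1c.png",np.hstack([cv2.resize(x,(400,400),interpolation=2) for x in (a,b)]))
```

```text
(no output)
```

View pics/w1c.png

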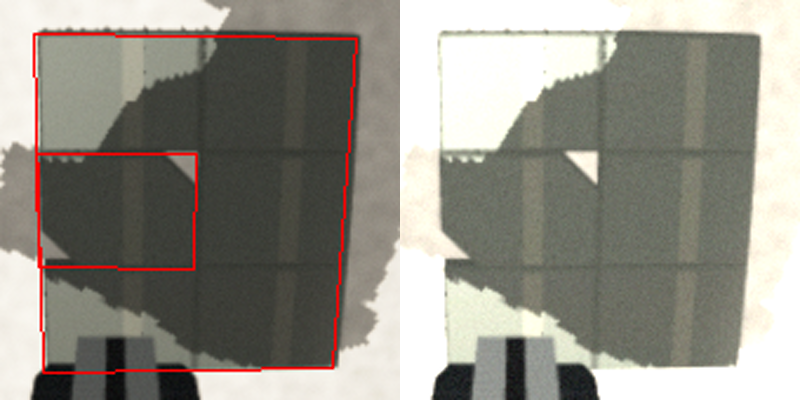

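The crop confirms it: the wrist view shows the middle tablet of the robot-side row with sawn corners at (295,252) and (348,215), and the board fit agrees to about 1 mm. Descending with the fingers shut.

{"op": "drive_tool", "data": {
  "targets": [
    [0.1,3,0,0,0,0,0],
    [0.1,6,0,0,0,0,0],
    [0.1,8.5,0,0,0,0,0],
    [0.1,10,0,0,0,0,0],
    [0.1,10.5,0,0,0,0,0],
    [0.1,10.5,0,0,0,0,0],
    [0.1,10.5,0,0,0,0,0],
    [0.1,10.5,0,0,0,0,0]
  ]
}}

```text
clock: 2.72
ee_pos: [0.498, 0.2011, 0.0567]
tool_rot: [[0.856, 0.003, -0.517], [0.517, 0.001, 0.856], [0.003, -1.0, -0.001]]
force: [0.3, 0.4, -0.0]
grip_width: 0.0001
```

Run:
```python
from h import *
st=manip.state(); im=manip.read_camera("wrist"); cv2.imwrite("pics/w2.png",im)
b=cv2.imread("pics/w2.png"); b=np.clip(b.astype(float)*1.5,0,255).astype(np.uint8); cv2.imwrite("pics/w2.png",b)
im=manip.read_camera("side");cv2.imwrite("pics/s2.png",cv2.resize(im[140:230,240:370],None,fx=5,fy=5,interpolation=2))
print(st['clock'],st['ee_pos'],st['force'],st['tool_rot'])
for i in range(3): print(manip.state()['force'])
```

```text
2.7167 [0.498  0.2011 0.0567] [ 0.3355  0.4359 -0.0481] [[ 0.8562  0.0028 -0.5166]
 [ 0.5166  0.0009  0.8562]
 [ 0.0029 -1.     -0.0007]]
[-0.2516 -0.5869  0.5796]
[-0.2516 -0.5869  0.5796]
[-0.2516 -0.5869  0.5796]
```

View pics/w2.png

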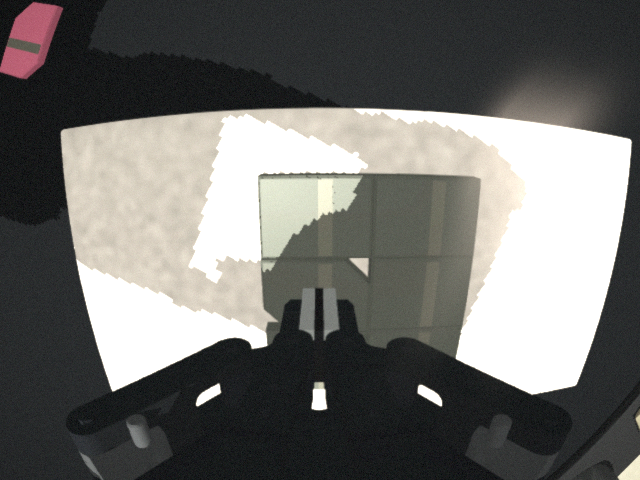

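View pics/s2.png

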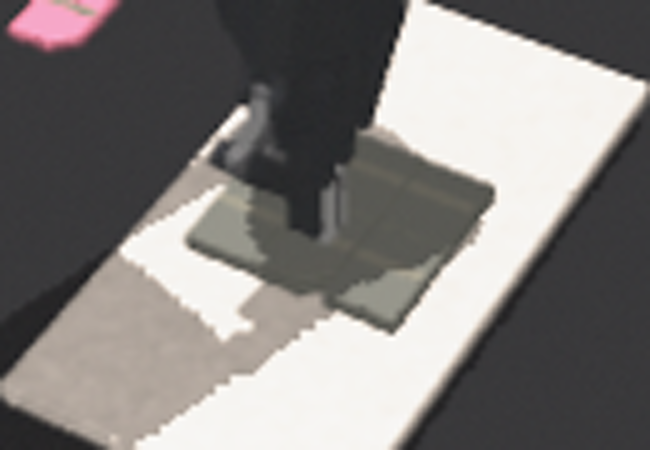

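{"op": "drive_tool", "data": {
  "targets": [
    [0,0.2,0,0,0,0,0],
    [0,0.3,0,0,0,0,0],
    [0,0.3,0,0,0,0,0],
    [0,0.3,0,0,0,0,0]
  ]
}}

```text
clock: 3.15
ee_pos: [0.4972, 0.2002, 0.0524]
tool_rot: [[0.857, 0.0, -0.516], [0.516, 0.0, 0.857], [0.0, -1.0, 0.0]]
force: [0.1, 0.2, -0.3]
grip_width: 0.0003
```

Run:
```python
from h import *
st=manip.state();print(st['ee_pos'],st['force'],st['tau'])
```

```text
[0.4972 0.2002 0.0524] [ 0.1466  0.2436 -0.3264] [  0.0226 -41.9522 -17.814    0.0014  -0.0009   0.    ]
```

{"op": "drive_tool", "data": {
  "targets": [
    [0,0.05,0,0,0,0,0],
    [0,0.08,0,0,0,0,0],
    [0,0.08,0,0,0,0,0]
  ]
}}

```text
clock: 3.4
ee_pos: [0.4971, 0.2002, 0.0514]
tool_rot: [[0.857, -0.0, -0.516], [0.516, 0.0, 0.857], [-0.0, -1.0, 0.0]]
force: [-0.4, -1.4, 0.0]
grip_width: -0.0004
```

{"op": "drive_tool", "data": {
  "targets": [
    [0,0.03,0,0,0,0,0],
    [0,0.05,0,0,0,0,0]
  ]
}}

```text
clock: 3.57
ee_pos: [0.4972, 0.2002, 0.051]
tool_rot: [[0.857, 0.0, -0.516], [0.516, 0.0, 0.857], [0.0, -1.0, 0.0]]
force: [0.2, 0.3, 0.0]
grip_width: -0.0
```

{"op": "drive_tool", "data": {
  "targets": [
    [0,0.03,0,0,0,0,0],
    [0,0.05,0,0,0,0,0]
  ]
}}

```text
clock: 3.73
ee_pos: [0.4972, 0.2003, 0.0505]
tool_rot: [[0.857, -0.0, -0.516], [0.516, 0.0, 0.857], [0.0, -1.0, 0.0]]
force: [0.4, -1.0, -0.3]
grip_width: 0.0
```

{"op": "drive_tool", "data": {
  "targets": [
    [0,0.03,0,0,0,0,0],
    [0,0.05,0,0,0,0,0]
  ]
}}

```text
clock: 3.9
ee_pos: [0.4972, 0.2003, 0.05]
tool_rot: [[0.857, 0.0, -0.516], [0.516, 0.0, 0.857], [0.0, -1.0, 0.0]]
force: [0.8, -0.2, -0.0]
grip_width: -0.0
```

{"op": "drive_tool", "data": {
  "targets": [
    [0,0.03,0,0,0,0,0],
    [0,0.05,0,0,0,0,0]
  ]
}}

```text
clock: 4.07
ee_pos: [0.4972, 0.2003, 0.0498]
tool_rot: [[0.857, 0.0, -0.516], [0.516, 0.0, 0.857], [0.0, -1.0, 0.0]]
force: [-2.3, -0.9, 5.0]
grip_width: -0.0001
```

{"op": "drive_tool", "data": {
  "targets": [
    [0,0,0,0,0,0,0]
  ]
}}

```text
clock: 4.15
ee_pos: [0.4972, 0.2003, 0.0498]
tool_rot: [[0.857, 0.0, -0.516], [0.516, 0.0, 0.857], [0.0, -1.0, -0.0]]
force: [-1.3, -0.2, 4.0]
grip_width: -0.0001
```

{"op": "drive_tool", "data": {
  "targets": [
    [0,0,0,0,0,0,0]
  ]
}}

```text
clock: 4.23
ee_pos: [0.4972, 0.2003, 0.0498]
tool_rot: [[0.857, 0.0, -0.516], [0.516, 0.0, 0.857], [0.0, -1.0, -0.0]]
force: [-0.8, 0.1, 3.2]
grip_width: -0.0003
```

{"op": "drive_tool", "data": {
  "targets": [
    [0,0.01,0,0,0,0,0],
    [0,0.01,0,0,0,0,0]
  ]
}}

```text
clock: 4.4
ee_pos: [0.4972, 0.2002, 0.0497]
tool_rot: [[0.857, 0.0, -0.516], [0.516, 0.0, 0.857], [0.0, -1.0, -0.0]]
force: [-0.9, -0.4, 4.6]
grip_width: -0.0003
```

{"op": "drive_tool", "data": {
  "targets": [
    [-0.03,0.01,0,0,0,0,0],
    [-0.1,0.01,0,0,0,0,0],
    [-0.2,0.01,0,0,0,0,0],
    [-0.3,0.01,0,0,0,0,0]
  ]
}}

```text
clock: 4.73
ee_pos: [0.4959, 0.1991, 0.0498]
tool_rot: [[0.857, 0.003, -0.516], [0.516, 0.001, 0.857], [0.003, -1.0, -0.001]]
force: [1.5, 2.3, 4.3]
grip_width: -0.0003
```

{"op": "drive_tool", "data": {
  "targets": [
    [-0.1,0.01,0,0,0,0,0],
    [-0.2,0.01,0,0,0,0,0],
    [-0.3,0.01,0,0,0,0,0],
    [-0.4,0.01,0,0,0,0,0],
    [-0.5,0.01,0,0,0,0,0],
    [-0.5,0.01,0,0,0,0,0]
  ]
}}

```text
clock: 5.23
ee_pos: [0.4912, 0.1963, 0.0497]
tool_rot: [[0.857, 0.002, -0.516], [0.516, 0.001, 0.857], [0.002, -1.0, -0.001]]
force: [1.5, 0.2, 6.1]
grip_width: -0.0001
```

Run:
```python
from h import *
im=manip.read_camera("wrist"); print(manip.state()['force'],manip.state()['ee_pos'])
b=cv2.resize(np.clip(im.astype(float)*1.6,0,255).astype(np.uint8)[150:400,200:500],None,fx=2,fy=2,interpolation=2); cv2.imwrite("pics/w3.png",b)
```

```text
[1.2975 0.9449 5.3671] [0.4912 0.1963 0.0497]
```

View pics/w3.png

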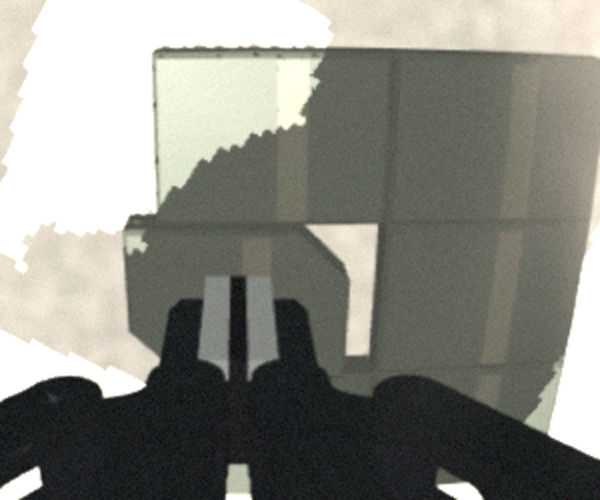

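The wrist view shows the tablet dragging cleanly: a gap has opened at its inner end (crop about (360,300)), and the others haven't moved. I'll continue the slide.

{"op": "drive_tool", "data": {
  "targets": [
    [-0.1,0,0,0,0,0,0],
    [-0.25,0,0,0,0,0,0],
    [-0.4,0,0,0,0,0,0],
    [-0.55,0,0,0,0,0,0],
    [-0.7,0,0,0,0,0,0],
    [-0.85,0,0,0,0,0,0],
    [-1.0,0,0,0,0,0,0]
  ]
}}

```text
clock: 5.87
ee_pos: [0.4829, 0.1912, 0.0497]
tool_rot: [[0.857, 0.003, -0.516], [0.516, 0.001, 0.857], [0.003, -1.0, -0.001]]
force: [1.9, 0.8, 5.9]
grip_width: 0.0
```

{"op": "drive_tool", "data": {
  "targets": [
    [-0.15,0,0,0,0,0,0],
    [-0.3,0,0,0,0,0,0],
    [-0.45,0,0,0,0,0,0],
    [-0.6,0,0,0,0,0,0],
    [-0.75,0,0,0,0,0,0],
    [-0.9,0,0,0,0,0,0],
    [-1.05,0,0,0,0,0,0],
    [-1.2,0,0,0,0,0,0],
    [-1.35,0,0,0,0,0,0],
    [-1.5,0,0,0,0,0,0]
  ]
}}

```text
clock: 6.7
ee_pos: [0.4701, 0.1834, 0.0497]
tool_rot: [[0.857, 0.003, -0.516], [0.516, 0.001, 0.857], [0.003, -1.0, -0.001]]
force: [2.3, 1.1, 4.0]
grip_width: -0.0002
```

{"op": "drive_tool", "data": {
  "targets": [
    [-0.15,0.005,0,0,0,0,0],
    [-0.3,0.005,0,0,0,0,0],
    [-0.45,0.005,0,0,0,0,0],
    [-0.6,0.005,0,0,0,0,0],
    [-0.75,0.005,0,0,0,0,0],
    [-0.9,0.005,0,0,0,0,0],
    [-1.05,0.005,0,0,0,0,0],
    [-1.2,0.005,0,0,0,0,0],
    [-1.35,0.005,0,0,0,0,0],
    [-1.5,0.005,0,0,0,0,0]
  ]
}}

```text
clock: 7.53
ee_pos: [0.4573, 0.1757, 0.0497]
tool_rot: [[0.857, 0.003, -0.516], [0.516, 0.001, 0.857], [0.003, -1.0, -0.001]]
force: [0.6, 1.0, 5.8]
grip_width: -0.0
```

Run:
```python
from h import *
im=manip.read_camera("wrist"); print(manip.state()['force'],manip.state()['ee_pos'])
b=cv2.resize(np.clip(im.astype(float)*1.6,0,255).astype(np.uint8)[130:400,160:560],None,fx=2,fy=2,interpolation=2); cv2.imwrite("pics/w4.png",b)
```

```text
[2.4264 1.1097 6.0111] [0.457  0.1756 0.0497]
```

View pics/w4.png

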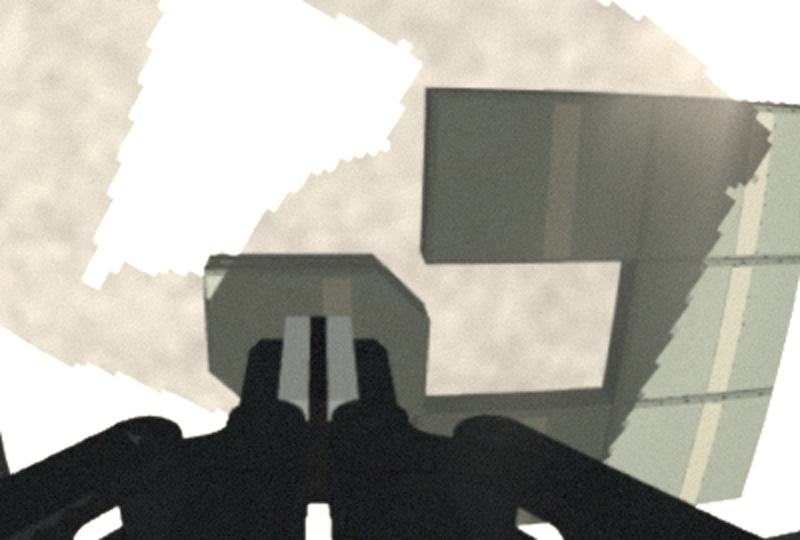

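{"op": "drive_tool", "data": {
  "targets": [
    [-0.15,0,0,0,0,0,0],
    [-0.3,0,0,0,0,0,0],
    [-0.45,0,0,0,0,0,0],
    [-0.6,0,0,0,0,0,0],
    [-0.75,0,0,0,0,0,0],
    [-0.9,0,0,0,0,0,0],
    [-1.05,0,0,0,0,0,0],
    [-1.2,0,0,0,0,0,0],
    [-1.35,0,0,0,0,0,0],
    [-1.5,0,0,0,0,0,0]
  ]
}}

```text
clock: 8.42
ee_pos: [0.4445, 0.168, 0.0497]
tool_rot: [[0.857, 0.003, -0.516], [0.516, 0.001, 0.857], [0.003, -1.0, -0.001]]
force: [0.9, 1.2, 6.5]
grip_width: -0.0001
```

{"op": "drive_tool", "data": {
  "targets": [
    [-0.15,0,0,0,0,0,0],
    [-0.3,0,0,0,0,0,0],
    [-0.45,0,0,0,0,0,0],
    [-0.6,0,0,0,0,0,0],
    [-0.75,0,0,0,0,0,0],
    [-0.85,0,0,0,0,0,0],
    [-0.9,0,0,0,0,0,0],
    [-0.9,0,0,0,0,0,0]
  ]
}}

```text
clock: 9.08
ee_pos: [0.4366, 0.1632, 0.0497]
tool_rot: [[0.857, 0.003, -0.516], [0.516, 0.001, 0.857], [0.003, -1.0, -0.001]]
force: [1.9, 0.7, 6.0]
grip_width: -0.0001
```

Run:
```python
from h import *
import pickle
st=manip.state(); im=manip.read_camera("wrist"); print(st['force'],st['ee_pos'],st['qpos']); cv2.imwrite("pics/w5raw.png",im); pickle.dump(st,open("w5.pkl","wb"))
b=cv2.resize(np.clip(im.astype(float)*1.6,0,255).astype(np.uint8)[130:400,160:560],None,fx=2,fy=2,interpolation=2); cv2.imwrite("pics/w5.png",b)
```

```text
[1.9161 0.7035 5.9569] [0.4366 0.1632 0.0497] [ 11.9366  18.0056 115.2414  -0.0006  46.5964 -19.1124]
```

View pics/w5.png

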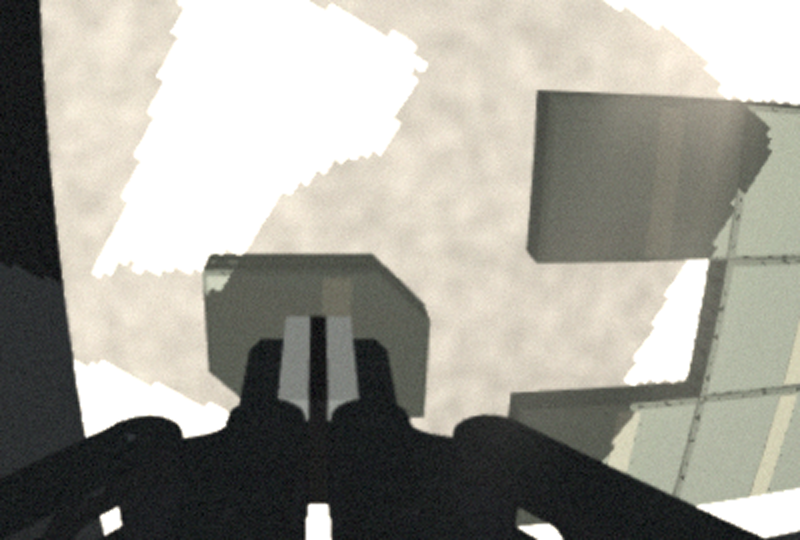

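Run:
```python
from h import *
import pickle
st=pickle.load(open("w5.pkl","rb")); u=np.array([np.cos(.5423),np.sin(.5423)])
def bx(px,z): 
    p=atz("wrist",(160+px[0]/2,130+px[1]/2),z,st)[:2]; d=p-np.array([.5164,.212]); return np.array([d@u, d@np.array([-u[1],u[0]])])
print("inner top", bx((428,320),.038),bx((425,410),.038),"outer end",bx((206,268),.038))
print("tabb top",bx((538,92),.036),bx((528,248),.036),"bottom", bx((540,262),.025), "tabmid top",bx((707,262),.036), bx((697,384),.036),"tab_a",bx((511,395),.036))
```

```text
inner top [-0.07    0.0065] [-0.0693 -0.016 ] outer end [-0.1168  0.0184]
tabb top [-0.0491  0.0552] [-0.0488  0.022 ] bottom [-0.0421  0.0147] tabmid top [-0.0038  0.018 ] [ 0.0003 -0.0142] tab_a [-0.049 -0.014]
```

{"op": "drive_tool", "data": {
  "targets": [
    [-0.1,0,0,0,0,0,0],
    [-0.2,0,0,0,0,0,0],
    [-0.3,0,0,0,0,0,0],
    [-0.3,0,0,0,0,0,0]
  ]
}}

```text
clock: 9.47
ee_pos: [0.434, 0.1617, 0.0497]
tool_rot: [[0.857, 0.003, -0.516], [0.516, 0.001, 0.857], [0.003, -1.0, -0.001]]
force: [2.1, 1.1, 5.9]
grip_width: -0.0002
```

{"op": "drive_tool", "data": {
  "targets": [
    [0,-0.05,0,0,0,0,0],
    [0,-0.5,0,0,0,0,0],
    [0,-3,0,0,0,0,0.3],
    [0,-6,0,0,0,0,0.6],
    [0,-9,0,0,0,0,0.65],
    [0,-10,0,0,0,0,0.65],
    [0,-10,0,0,0,0,0.65],
    [0,-10,0,0,0,0,0.65]
  ]
}}

```text
clock: 10.13
ee_pos: [0.432, 0.1613, 0.1489]
tool_rot: [[0.857, -0.001, -0.516], [0.516, -0.0, 0.857], [-0.001, -1.0, 0.0]]
force: [-0.6, 0.5, 0.5]
grip_width: 0.0553
```

Run:
```python
from h import *
import pickle
st=manip.state(); im=manip.read_camera("wrist"); print(st['clock'],st['force'],st['ee_pos'],st['grip_width']); cv2.imwrite("pics/w6raw.png",im); pickle.dump(st,open("w6.pkl","wb"))
b=cv2.resize(np.clip(im.astype(float)*1.6,0,255).astype(np.uint8)[100:370,180:580],None,fx=2,fy=2,interpolation=2); cv2.imwrite("pics/w6.png",b)
im=manip.read_camera("scene"); cv2.imwrite("pics/sc6.png",cv2.resize(im[230:420,300:460],None,fx=3,fy=3,interpolation=2))
```

```text
10.1333 [-0.5774  0.462   0.4542] [0.432  0.1613 0.1489] 0.05529053901501387
```

View pics/w6.png

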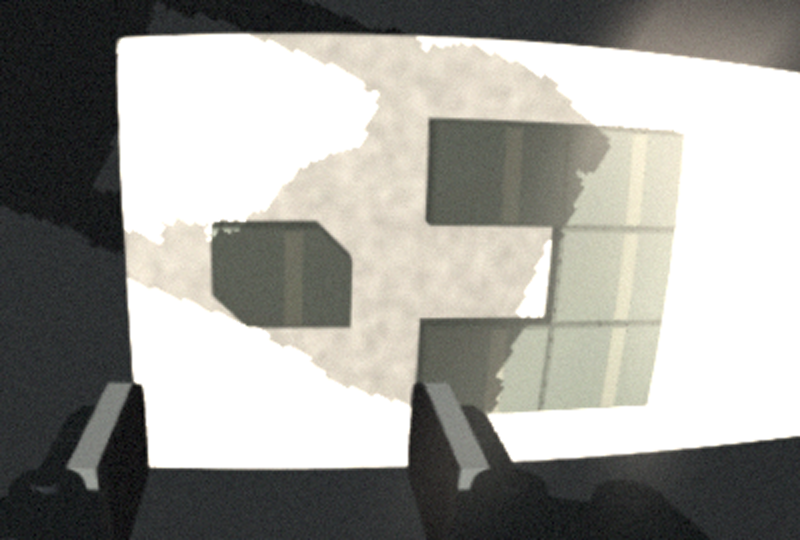

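View pics/sc6.png

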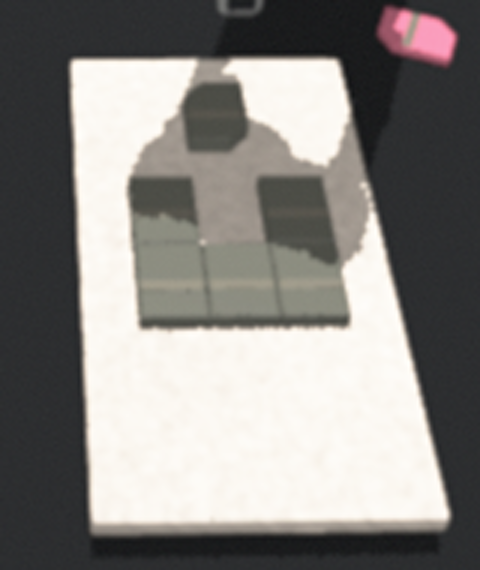

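Run:
```python
from h import *
import pickle
st=pickle.load(open("w6.pkl","rb")); u=np.array([np.cos(.5423),np.sin(.5423)])
def bx(px,z): 
    p=atz("wrist",(180+px[0]/2,100+px[1]/2),z,st)[:2]; d=p-np.array([.5164,.212]); return np.array([d@u, d@np.array([-u[1],u[0]])])*1000
for n,px,z in [("L",(212,260),.038),("R",(351,290),.038),("B",(300,327),.038),("T",(270,230),.038),("Bl",(247,326),.038),("Br",(350,327),.038),("Lt",(212,236),.038),("Lb",(213,293),.038),
 ("tabb L",(429,120),.036),("tabb L2",(427,222),.036),("taba L",(420,320),.036),("top",(500,122),.036),("mid L",(551,230),.036),("midLb",(547,318),.036),("R",(682,133),.036),("Rb",(647,405),.036)]: print(n,bx(px,z))
```

```text
L [-121.0227    6.6755]
R [-73.517   -3.9519]
B [-90.9314 -17.4834]
T [-101.3043   17.0997]
Bl [-109.3962  -17.1395]
Br [-73.44   -17.5131]
Lt [-120.8352   15.05  ]
Lb [-120.9657   -5.0864]
tabb L [-48.4877  54.5635]
tabb L2 [-47.784   19.7275]
taba L [-48.2803 -15.7448]
top [-23.7027  54.7774]
mid L [-2.1673 17.5415]
midLb [ -0.1549 -15.4277]
R [48.2827 54.9409]
Rb [ 49.6288 -53.3034]
```

Measured gap is about 25 mm to the neighbours, and the other five are still in place. Now I'll turn the jaws across the 36 mm width.

```bash
python3 -c "
from h import *
print(row([.4331,.1618,.09],-58.93))"
```

```text
[ 0.2108  5.7656 -0.0434  0.0019  1.5705 -0.0038]
```

{"op": "drive_tool", "data": {
  "targets": [
    [0.15,2,0,0,1.57,0,0.65],
    [0.15,4,0,0,1.57,0,0.65],
    [0.15,5,0,0,1.57,0,0.65],
    [0.15,5.8,0,0,1.57,0,0.65],
    [0.15,5.8,0,0,1.57,0,0.65],
    [0.15,5.8,0,0,1.57,0,0.65],
    [0.15,5.8,0,0,1.57,0,0.65],
    [0.15,5.8,0,0,1.57,0,0.65],
    [0.15,5.8,0,0,1.57,0,0.65],
    [0.15,5.8,0,0,1.57,0,0.65],
    [0.15,5.8,0,0,1.57,0,0.65],
    [0.15,5.8,0,0,1.57,0,0.65]
  ]
}}

```text
clock: 11.23
ee_pos: [0.4326, 0.162, 0.0894]
tool_rot: [[0.57, -0.004, 0.822], [-0.822, -0.001, 0.57], [-0.002, -1.0, -0.004]]
force: [0.1, -0.0, -0.3]
grip_width: 0.0554
```

{"op": "drive_tool", "data": {
  "targets": [
    [0,0,0,0,0.05,0,0.65],
    [0,0,0,0,0.05,0,0.65],
    [0,0,0,0,0,0,0.65],
    [0,0,0,0,0,0,0.65]
  ]
}}

```text
clock: 11.57
ee_pos: [0.4332, 0.1621, 0.09]
tool_rot: [[0.577, -0.003, 0.817], [-0.817, -0.001, 0.577], [-0.001, -1.0, -0.003]]
force: [-0.3, 1.3, 0.8]
grip_width: 0.0558
```

Run:
```python
from h import *
import pickle
st=manip.state(); im=manip.read_camera("wrist"); print(st['clock'],st['force'],st['ee_pos'],st['grip_width'],st['tool_rot'],st['qpos']); cv2.imwrite("pics/w7raw.png",im); pickle.dump(st,open("w7.pkl","wb"))
print(row([.4331,.1618,.040],-58.93))
b=np.clip(im.astype(float)*1.6,0,255).astype(np.uint8); cv2.imwrite("pics/w7.png",b)
```

```text
11.5667 [-0.2696  1.2966  0.8186] [0.4332 0.1621 0.09  ] 0.05575521220678733 [[ 0.5771 -0.0029  0.8167]
 [-0.8167 -0.0006  0.5771]
 [-0.0012 -1.     -0.0027]] [ 11.885   14.6489 112.5208   0.0008  52.9976  66.6402]
[ 0.019   5.0164 -0.0281  0.0023  0.0708 -0.0009]
```

View pics/w7.png

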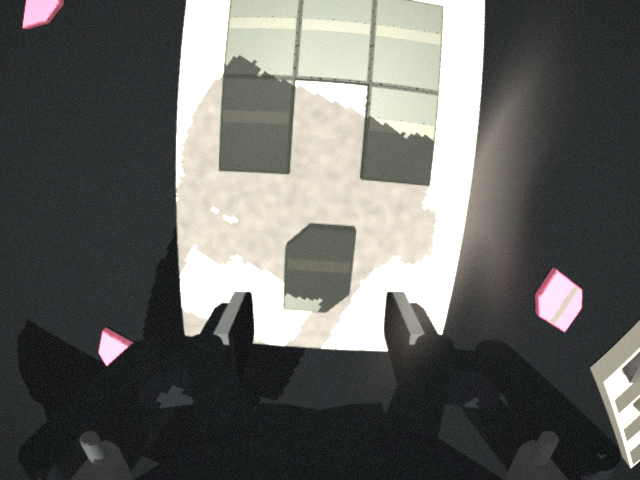

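{"op": "drive_tool", "data": {
  "targets": [
    [0.02,1,0,0,0.071,0,0.65],
    [0.02,2.5,0,0,0.071,0,0.65],
    [0.02,3.5,0,0,0.071,0,0.65],
    [0.02,4.2,0,0,0.071,0,0.65],
    [0.02,4.7,0,0,0.071,0,0.65],
    [0.02,5,0,0,0.071,0,0.65],
    [0.02,5,0,0,0.071,0,0.65],
    [0.02,5,0,0,0.071,0,0.65]
  ]
}}

```text
clock: 12.28
ee_pos: [0.4345, 0.1622, 0.0413]
tool_rot: [[0.516, 0.0, 0.857], [-0.857, 0.0, 0.516], [0.0, -1.0, 0.0]]
force: [0.7, 0.2, -0.4]
grip_width: 0.0554
```

Run:
```python
from h import *
import pickle
st=manip.state(); im=manip.read_camera("wrist"); print(st['clock'],st['force'],st['ee_pos'],st['grip_width'])
print(row([.4331,.1618,.040],-58.93))
b=np.clip(im.astype(float)*1.6,0,255).astype(np.uint8); cv2.imwrite("pics/w8.png",b)
im=manip.read_camera("side"); cv2.imwrite("pics/s8.png",cv2.resize(im[130:260,220:380],None,fx=4,fy=4,interpolation=2))
```

```text
12.2833 [ 0.6557  0.2294 -0.3682] [0.4345 0.1622 0.0413] 0.05542299579696403
[-0.0412  0.1478 -0.1586 -0.0008 -0.0005  0.0002]
```

View pics/w8.png

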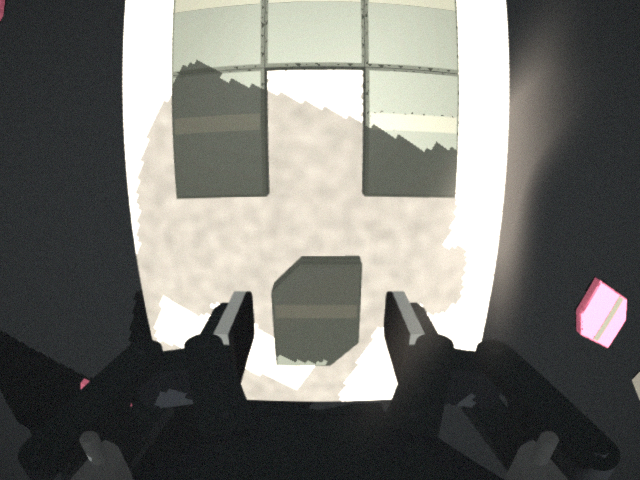

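View pics/s8.png

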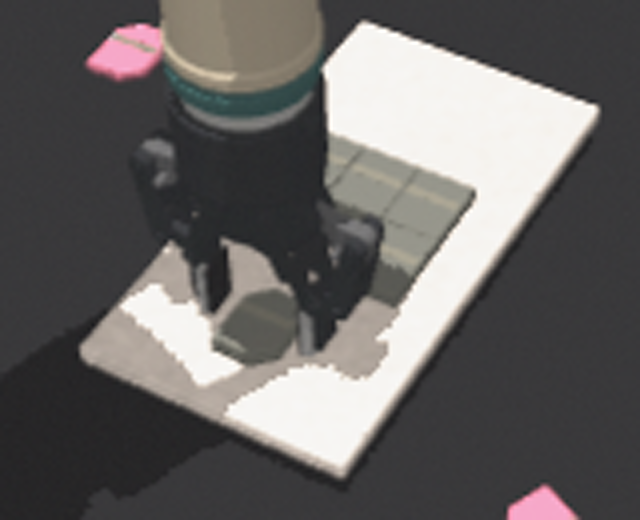

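{"op": "drive_tool", "data": {
  "targets": [
    [0,0.1,0,0,0,0,0.65],
    [0,0.2,0,0,0,0,0.65],
    [0,0.2,0,0,0,0,0.65]
  ]
}}

```text
clock: 12.63
ee_pos: [0.4343, 0.1622, 0.0392]
tool_rot: [[0.516, 0.0, 0.857], [-0.857, 0.0, 0.516], [0.0, -1.0, 0.0]]
force: [0.3, 0.4, -0.4]
grip_width: 0.0554
```

{"op": "drive_tool", "data": {
  "targets": [
    [0,0.08,-0.06,0,0,0,0.65],
    [0,0.15,-0.1,0,0,0,0.65],
    [0,0.15,-0.1,0,0,0,0.65]
  ]
}}

```text
clock: 12.88
ee_pos: [0.4332, 0.1616, 0.0375]
tool_rot: [[0.516, -0.0, 0.857], [-0.857, -0.0, 0.516], [-0.0, -1.0, -0.0]]
force: [0.8, 0.3, -0.6]
grip_width: 0.0556
```

{"op": "drive_tool", "data": {
  "targets": [
    [0,0,0,0,0,0,0.5],
    [0,0,0,0,0,0,0.45],
    [0,0,0,0,0,0,0.42],
    [0,0,0,0,0,0,0.4],
    [0,0,0,0,0,0,0.35],
    [0,0,0,0,0,0,0.35],
    [0,0,0,0,0,0,0.35]
  ],
  "force": 22
}}

```text
clock: 13.47
ee_pos: [0.4335, 0.1617, 0.0377]
tool_rot: [[0.516, 0.0, 0.857], [-0.857, 0.0, 0.516], [-0.0, -1.0, 0.0]]
force: [-0.6, -0.0, 1.2]
grip_width: 0.0354
```

{"op": "drive_tool", "data": {
  "targets": [
    [0,0,0,0,0,0,0.2],
    [0,0,0,0,0,0,0.2],
    [0,-0.1,0,0,0,0,0.2],
    [0,-0.5,0,0,0,0,0.2],
    [0,-1.5,0,0,0,0,0.2],
    [0,-3,0,0,0,0,0.2],
    [0,-5,0,0,0,0,0.2],
    [0,-7,0,0,0,0,0.2],
    [0,-8,0,0,0,0,0.2],
    [0,-8,0,0,0,0,0.2],
    [0,-8,0,0,0,0,0.2]
  ],
  "force": 25
}}

```text
clock: 14.38
ee_pos: [0.4336, 0.1617, 0.118]
tool_rot: [[0.516, 0.001, 0.857], [-0.857, 0.0, 0.516], [0.0, -1.0, 0.001]]
force: [-0.3, -0.6, -1.1]
grip_width: 0.0356
```

Run:
```python
from h import *
import pickle
st=manip.state(); im=manip.read_camera("wrist"); print(st['clock'],st['force'],st['ee_pos'],st['grip_width']); cv2.imwrite("pics/w9raw.png",im); pickle.dump(st,open("w9.pkl","wb"))
b=np.clip(im.astype(float)*1.6,0,255).astype(np.uint8); cv2.imwrite("pics/w9.png",b)
im=manip.read_camera("side"); cv2.imwrite("pics/s9raw.png",im);cv2.imwrite("pics/s9.png",cv2.resize(im[100:260,200:400],None,fx=4,fy=3.7,interpolation=2))
```

```text
14.3833 [-0.2685 -0.5901 -1.0897] [0.4336 0.1617 0.118 ] 0.03562681382469367
```

View pics/w9.png

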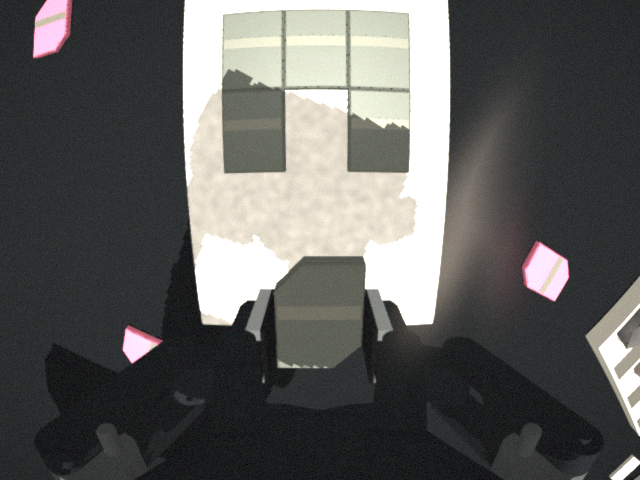

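View pics/s9.png

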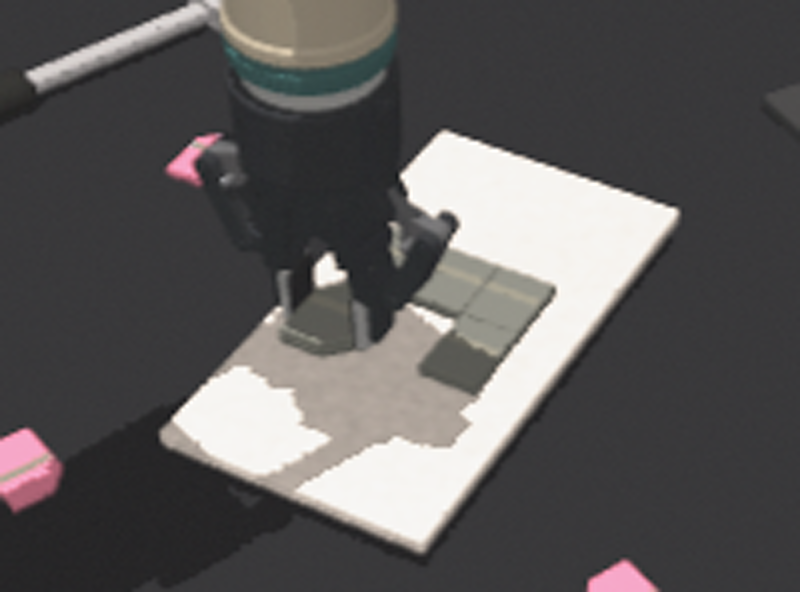

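```bash
python3 -c "
from h import *
print(row([.4926,-.316,.15],-13.7))"
```

```text
[ 43.9975  -3.3094 -19.4926   0.0013  -0.7899  -0.0012]
```

{"op": "drive_tool", "data": {
  "targets": [
    [0.9,-0.5,-0.4,0,-0.03,0,0.2],
    [2.7,-1,-1.2,0,-0.07,0,0.2],
    [5.4,-2,-2.4,0,-0.12,0,0.2],
    [8.5,-3,-3.8,0,-0.18,0,0.2],
    [11.6,-3.3,-5.2,0,-0.24,0,0.2],
    [14.8,-3.3,-6.6,0,-0.3,0,0.2],
    [18,-3.3,-8,0,-0.36,0,0.2],
    [21.2,-3.3,-9.4,0,-0.42,0,0.2],
    [24.4,-3.3,-10.8,0,-0.48,0,0.2],
    [27.6,-3.3,-12.2,0,-0.54,0,0.2],
    [30.3,-3.3,-13.4,0,-0.6,0,0.2],
    [32,-3.3,-14.2,0,-0.64,0,0.2]
  ],
  "force": 30
}}

```text
clock: 15.48
ee_pos: [0.4767, -0.1888, 0.1493]
tool_rot: [[0.926, -0.001, 0.379], [-0.379, -0.0, 0.926], [-0.001, -1.0, -0.001]]
force: [0.3, 0.5, 0.2]
grip_width: 0.0353
```

```bash
python3 -c "
from h import *
st=manip.state();print(st['grip_width'],st['joint_velocities'],row([.4926,-.316,.15],-13.7))"
```

```text
0.035291663082599935 [-19.9185   7.4722 -10.4925   1.4836   4.4872 -45.8706] [  6.2892  -0.0718 -11.1749   0.0006  -0.1492  -0.0013]
```

{"op": "drive_tool", "data": {
  "targets": [
    [1.5,0,-2.7,0,-0.05,0,0.2],
    [3.1,0,-5.4,0,-0.09,0,0.2],
    [4.6,0,-8.1,0,-0.12,0,0.2],
    [5.7,0,-10,0,-0.14,0,0.2],
    [6.3,0,-11.2,0,-0.15,0,0.2],
    [6.3,0,-11.2,0,-0.15,0,0.2],
    [6.3,0,-11.2,0,-0.15,0,0.2],
    [6.3,0,-11.2,0,-0.15,0,0.2]
  ]
}}

```text
clock: 16.15
ee_pos: [0.4919, -0.3119, 0.1495]
tool_rot: [[0.972, -0.002, 0.237], [-0.237, 0.003, 0.972], [-0.003, -1.0, 0.002]]
force: [-1.1, 0.5, 0.2]
grip_width: 0.0349
```

Run:
```python
from h import *
import pickle
st=manip.state(); im=manip.read_camera("wrist"); print(st['clock'],st['force'],st['ee_pos'],st['grip_width']); cv2.imwrite("pics/w10raw.png",im); pickle.dump(st,open("w10.pkl","wb"))
print([(r['uv'],r['conf']) for r in manip.pinpoint("wrist","card")])
```

```text
16.15 [-1.0681  0.48    0.2013] [ 0.4919 -0.3119  0.1495] 0.034916654935045977
[([320.4, 233.6], 0.89)]
```

View pics/w10raw.png

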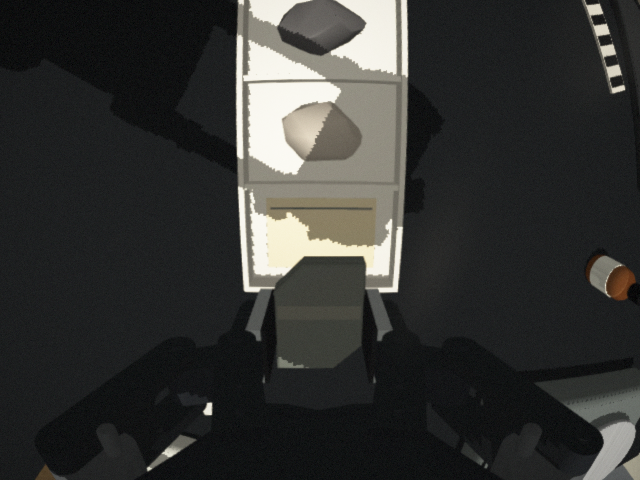

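Run:
```python
from h import *
import pickle
st=pickle.load(open("w10.pkl","rb"))
im=cv2.imread("pics/w10raw.png"); cv2.imwrite("pics/w10c.png",cv2.resize(im[170:310,225:415],None,fx=4,fy=4,interpolation=2))
for p in [(320.4,233.6),(267,197),(377,198),(268,266),(374,268)]: print(p,atz("wrist",p,.004,st))
for p in [(243,290),(399,291),(236,0),(408,0)]: print(p,atz("wrist",p,.024,st))
```

```text
(320.4, 233.6) [ 0.4915 -0.3176  0.004 ]
(267, 197) [ 0.4588 -0.2798  0.004 ]
(377, 198) [ 0.5401 -0.3003  0.004 ]
(268, 266) [ 0.4443 -0.334   0.004 ]
(374, 268) [ 0.5267 -0.3557  0.004 ]
(243, 290) [ 0.4243 -0.3419  0.024 ]
(399, 291) [ 0.541  -0.3711  0.024 ]
(236, 0) [ 0.4756 -0.1322  0.024 ]
(408, 0) [ 0.593  -0.1604  0.024 ]
```

View pics/w10c.png

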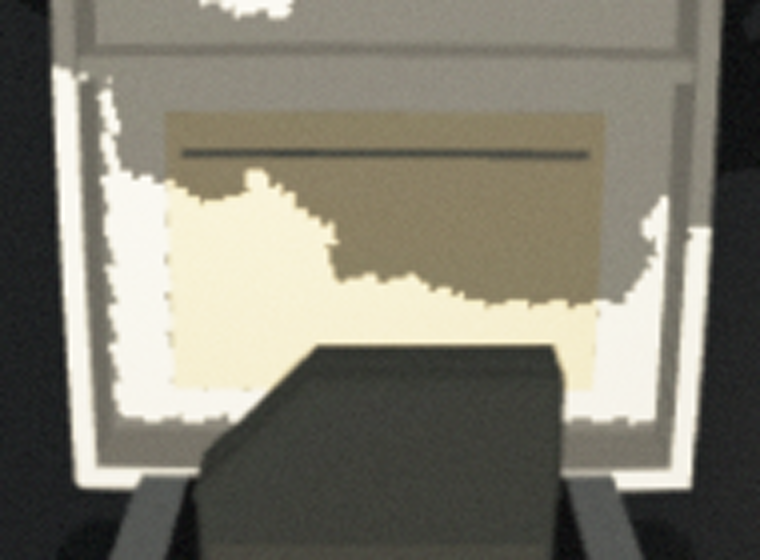

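```bash
python3 -c "
from h import *
st=manip.state();print(st['ee_pos'],row([.4926,-.3173,.03],-14.1))"
```

```text
[ 0.4922 -0.3117  0.1502] [ 0.1826 12.0201 -0.5463 -0.0011  0.0079 -0.0013]
```

{"op": "drive_tool", "data": {
  "targets": [
    [0.1,1,-0.3,0,0.008,0,0.2],
    [0.18,3,-0.55,0,0.008,0,0.2],
    [0.18,5,-0.55,0,0.008,0,0.2],
    [0.18,7,-0.55,0,0.008,0,0.2],
    [0.18,8.5,-0.55,0,0.008,0,0.2],
    [0.18,9.3,-0.55,0,0.008,0,0.2],
    [0.18,9.5,-0.55,0,0.008,0,0.2],
    [0.18,9.5,-0.55,0,0.008,0,0.2],
    [0.18,9.5,-0.55,0,0.008,0,0.2]
  ]
}}

```text
clock: 17.0
ee_pos: [0.4936, -0.3193, 0.0563]
tool_rot: [[0.97, 0.001, 0.244], [-0.244, -0.001, 0.97], [0.001, -1.0, -0.001]]
force: [-0.3, -0.3, -0.0]
grip_width: 0.0353
```

Run:
```python
from h import *
import pickle
st=manip.state(); im=manip.read_camera("wrist"); print(st['clock'],st['force'],st['ee_pos'],st['grip_width']); cv2.imwrite("pics/w11raw.png",im); pickle.dump(st,open("w11.pkl","wb"))
print(row([.4926,-.3173,.03],-14.1,st))
im=manip.read_camera("side"); cv2.imwrite("pics/s11.png",cv2.resize(im[270:450,350:520],None,fx=3.3,fy=3.3,interpolation=2))
```

```text
17.0 [-0.2535 -0.3206 -0.0343] [ 0.4936 -0.3193  0.0563] 0.035277891255271504
[-0.1526  2.6281  0.1656  0.0005 -0.0007  0.0013]
```

View pics/w11raw.png

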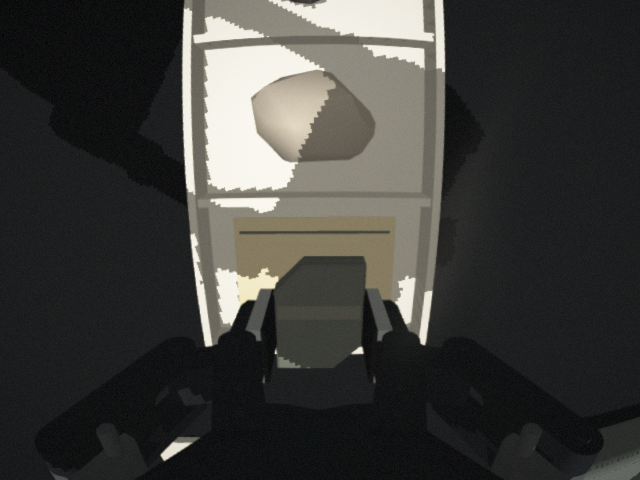

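View pics/s11.png

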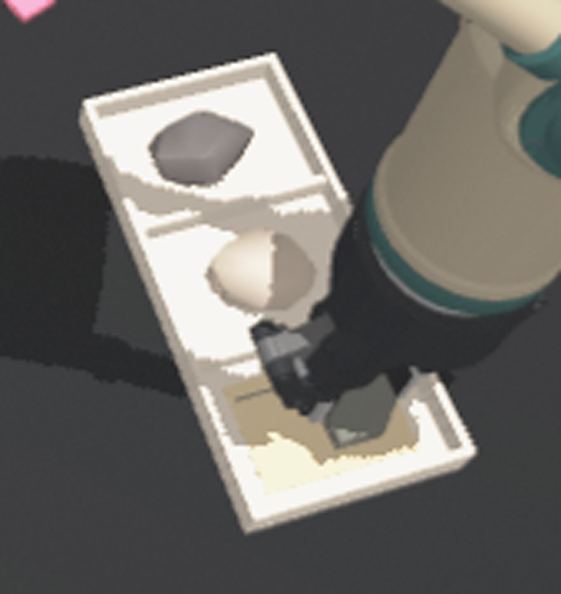

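Run:
```python
from h import *
import pickle
st=pickle.load(open("w11.pkl","rb"))
a,b=atz("wrist",(234,217.5),.004,st),atz("wrist",(396.5,217),.004,st); m=(a+b)/2
d=(b-a)[:2];L=np.linalg.norm(d);d/=L; n=np.array([d[1],-d[0]])  # toward -y tray
print(a,b,L,np.degrees(np.arctan2(d[1],d[0])),m[:2]+n*.028)
# tablet in hand: outline top z = ee z -.0122+.013
z=st['ee_pos'][2]+.001
for p in [(366,262),(276,350),(366,340),(302,257),(276,295)]: 
    q=atz("wrist",p,z,st)-st['ee_pos']; print(p,(np.array(st['tool_rot']).T@q)*1000)
```

```text
[ 0.4584 -0.2803  0.004 ] [ 0.54   -0.3006  0.004 ] 0.08404800043450801 -13.937004848848865 [ 0.4925 -0.3176]
(366, 262) [18.0211 -0.9894 24.4995]
(276, 350) [-17.7136  -1.0153 -15.1129]
(366, 340) [ 19.7904  -0.9683 -10.0975]
(302, 257) [-6.0661 -1.0224 26.5182]
(276, 295) [-16.4659  -1.0276  10.7304]
```

{"op": "drive_tool", "data": {
  "targets": [
    [-0.1,0.6,0.06,0,0,0,0.2],
    [-0.15,1.2,0.12,0,0,0,0.2],
    [-0.15,1.8,0.12,0,0,0,0.2],
    [-0.15,2.3,0.12,0,0,0,0.2],
    [-0.15,2.7,0.12,0,0,0,0.2],
    [-0.15,2.9,0.12,0,0,0,0.2],
    [-0.15,2.9,0.12,0,0,0,0.2],
    [-0.15,2.9,0.12,0,0,0,0.2]
  ]
}}

```text
clock: 17.77
ee_pos: [0.4919, -0.3175, 0.0264]
tool_rot: [[0.97, -0.0, 0.245], [-0.245, 0.0, 0.97], [-0.0, -1.0, 0.0]]
force: [-0.1, 0.4, -0.3]
grip_width: 0.0347
```

```bash
python3 -c "
from h import *
st=manip.state();print(st['ee_pos'],st['force'],row([.4925,-.3178,.02],-14.0))"
```

```text
[ 0.4919 -0.3175  0.0264] [-0.1001  0.4164 -0.3274] [ 0.0616  0.642  -0.0128 -0.0002 -0.0027 -0.0002]
```

{"op": "drive_tool", "data": {
  "targets": [
    [0.03,0.2,0,0,0,0,0.2],
    [0.05,0.4,0,0,0,0,0.2],
    [0.05,0.6,0,0,0,0,0.2],
    [0.05,0.6,0,0,0,0,0.2],
    [0.05,0.6,0,0,0,0,0.2]
  ]
}}

```text
clock: 18.18
ee_pos: [0.4923, -0.3176, 0.0205]
tool_rot: [[0.97, -0.0, 0.245], [-0.245, 0.0, 0.97], [-0.0, -1.0, 0.0]]
force: [1.0, 0.5, -0.8]
grip_width: 0.0353
```

{"op": "drive_tool", "data": {
  "targets": [
    [0,0.05,0,0,0,0,0.2],
    [0,0.1,0,0,0,0,0.2],
    [0,0.15,0,0,0,0,0.2],
    [0,0.15,0,0,0,0,0.2]
  ]
}}

```text
clock: 18.52
ee_pos: [0.4924, -0.3176, 0.0191]
tool_rot: [[0.97, -0.0, 0.244], [-0.244, 0.0, 0.97], [-0.0, -1.0, 0.0]]
force: [-0.2, -0.7, -1.0]
grip_width: 0.035
```

{"op": "drive_tool", "data": {
  "targets": [
    [0,0.03,0,0,0,0,0.2],
    [0,0.07,0,0,0,0,0.2],
    [0,0.1,0,0,0,0,0.2],
    [0,0.1,0,0,0,0,0.2]
  ]
}}

```text
clock: 18.85
ee_pos: [0.4924, -0.3176, 0.018]
tool_rot: [[0.97, -0.0, 0.244], [-0.244, 0.0, 0.97], [-0.0, -1.0, 0.0]]
force: [-0.2, 0.3, -0.9]
grip_width: 0.035
```

Near the floor now, so I'll step by 0.4 mm.

{"op": "drive_tool", "data": {
  "targets": [
    [0,0.02,0,0,0,0,0.2],
    [0,0.04,0,0,0,0,0.2],
    [0,0.04,0,0,0,0,0.2]
  ]
}}

```text
clock: 19.1
ee_pos: [0.4924, -0.3176, 0.0177]
tool_rot: [[0.97, 0.0, 0.245], [-0.245, 0.0, 0.97], [-0.0, -1.0, 0.0]]
force: [-0.5, -0.4, -0.4]
grip_width: 0.0348
```

{"op": "drive_tool", "data": {
  "targets": [
    [0,0.02,0,0,0,0,0.2],
    [0,0.04,0,0,0,0,0.2],
    [0,0.04,0,0,0,0,0.2]
  ]
}}

```text
clock: 19.35
ee_pos: [0.4924, -0.3176, 0.0173]
tool_rot: [[0.97, -0.0, 0.244], [-0.244, 0.0, 0.97], [-0.0, -1.0, 0.0]]
force: [-0.1, -0.3, 0.6]
grip_width: 0.0351
```

{"op": "drive_tool", "data": {
  "targets": [
    [0,0.02,0,0,0,0,0.2],
    [0,0.04,0,0,0,0,0.2],
    [0,0.04,0,0,0,0,0.2]
  ]
}}

```text
clock: 19.6
ee_pos: [0.4924, -0.3176, 0.0169]
tool_rot: [[0.97, -0.0, 0.244], [-0.244, 0.0, 0.97], [-0.0, -1.0, 0.0]]
force: [-0.8, 0.1, 0.1]
grip_width: 0.035
```

{"op": "drive_tool", "data": {
  "targets": [
    [0,0.02,0,0,0,0,0.2],
    [0,0.04,0,0,0,0,0.2],
    [0,0.04,0,0,0,0,0.2]
  ]
}}

```text
clock: 19.85
ee_pos: [0.4924, -0.3176, 0.0165]
tool_rot: [[0.97, -0.0, 0.245], [-0.245, 0.0, 0.97], [-0.0, -1.0, 0.0]]
force: [0.4, 0.3, -1.2]
grip_width: 0.035
```

{"op": "drive_tool", "data": {
  "targets": [
    [0,0.02,0,0,0,0,0.2],
    [0,0.04,0,0,0,0,0.2],
    [0,0.04,0,0,0,0,0.2]
  ]
}}

```text
clock: 20.1
ee_pos: [0.4924, -0.3176, 0.0161]
tool_rot: [[0.97, -0.0, 0.244], [-0.244, 0.0, 0.97], [-0.0, -1.0, 0.0]]
force: [-0.1, 0.4, -0.5]
grip_width: 0.035
```

{"op": "drive_tool", "data": {
  "targets": [
    [0,0.02,0,0,0,0,0.2],
    [0,0.04,0,0,0,0,0.2],
    [0,0.04,0,0,0,0,0.2]
  ]
}}

```text
clock: 20.35
ee_pos: [0.4924, -0.3176, 0.0157]
tool_rot: [[0.97, 0.0, 0.245], [-0.245, 0.0, 0.97], [-0.0, -1.0, 0.0]]
force: [-0.1, -0.4, -0.0]
grip_width: 0.035
```

{"op": "drive_tool", "data": {
  "targets": [
    [0,0.02,0,0,0,0,0.2],
    [0,0.04,0,0,0,0,0.2],
    [0,0.04,0,0,0,0,0.2]
  ]
}}

```text
clock: 20.6
ee_pos: [0.4924, -0.3176, 0.0153]
tool_rot: [[0.97, -0.0, 0.245], [-0.245, 0.0, 0.97], [-0.0, -1.0, 0.0]]
force: [-0.5, -1.0, 0.3]
grip_width: 0.035
```

{"op": "drive_tool", "data": {
  "targets": [
    [0,0.02,0,0,0,0,0.2],
    [0,0.04,0,0,0,0,0.2],
    [0,0.04,0,0,0,0,0.2]
  ]
}}

```text
clock: 20.85
ee_pos: [0.4924, -0.3176, 0.015]
tool_rot: [[0.97, 0.0, 0.244], [-0.244, 0.0, 0.97], [0.0, -1.0, 0.0]]
force: [-0.2, -1.0, 0.1]
grip_width: 0.0354
```

{"op": "drive_tool", "data": {
  "targets": [
    [0,0.02,0,0,0,0,0.2],
    [0,0.04,0,0,0,0,0.2],
    [0,0.04,0,0,0,0,0.2]
  ]
}}

```text
clock: 21.1
ee_pos: [0.4924, -0.3176, 0.015]
tool_rot: [[0.97, 0.0, 0.244], [-0.244, -0.0, 0.97], [0.0, -1.0, -0.0]]
force: [-0.4, 0.8, 4.1]
grip_width: 0.0351
```

Contact: 4 N at TCP z = 15.0 mm, so the underside is on the floor. Releasing gently.

{"op": "drive_tool", "data": {
  "targets": [
    [0,0,0,0,0,0,0.43],
    [0,0,0,0,0,0,0.46],
    [0,0,0,0,0,0,0.5],
    [0,0,0,0,0,0,0.55],
    [0,0,0,0,0,0,0.58],
    [0,0,0,0,0,0,0.58]
  ]
}}

```text
clock: 21.6
ee_pos: [0.4924, -0.3176, 0.0144]
tool_rot: [[0.97, -0.0, 0.245], [-0.245, 0.0, 0.97], [-0.0, -1.0, 0.0]]
force: [0.1, -0.2, 0.5]
grip_width: 0.0491
```

{"op": "drive_tool", "data": {
  "targets": [
    [0,-0.3,0,0,0,0,0.58],
    [0,-1,0,0,0,0,0.58],
    [0,-2.5,0,0,0,0,0.58],
    [0,-5,0,0,0,0,0.58],
    [0,-8,0,0,0,0,0.58],
    [0,-11,0,0,0,0,0.58],
    [0,-14,0,0,0,0,0.58],
    [0,-15,0,0,0,0,0.58],
    [0,-15,0,0,0,0,0.58]
  ]
}}

```text
clock: 22.35
ee_pos: [0.4941, -0.319, 0.1684]
tool_rot: [[0.97, 0.006, 0.244], [-0.244, -0.005, 0.97], [0.007, -1.0, -0.003]]
force: [0.6, -0.1, 0.0]
grip_width: 0.0498
```

Run:
```python
from h import *
import pickle
st=manip.state(); im=manip.read_camera("wrist"); print(st['clock'],st['force'],st['ee_pos'],st['grip_width']); cv2.imwrite("pics/w12raw.png",im); pickle.dump(st,open("w12.pkl","wb"))
cv2.imwrite("pics/w12.png",cv2.resize(np.clip(im.astype(float)*1.3,0,255).astype(np.uint8)[60:330,180:480],None,fx=2.2,fy=2.2,interpolation=2))
im=manip.read_camera("side"); cv2.imwrite("pics/s12.png",im)
im=manip.read_camera("scene"); cv2.imwrite("pics/sc12.png",im)
```

```text
22.35 [ 0.6421 -0.053   0.0273] [ 0.4941 -0.319   0.1684] 0.049791453343261724
```

View pics/w12.png

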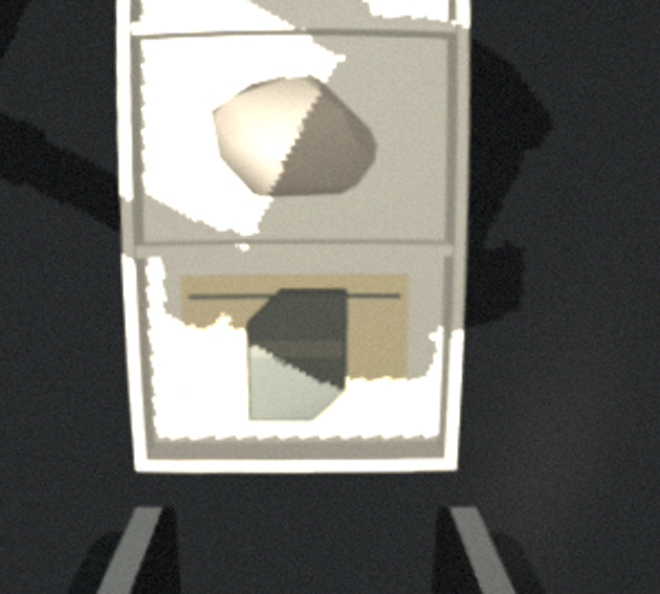

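View pics/sc12.png

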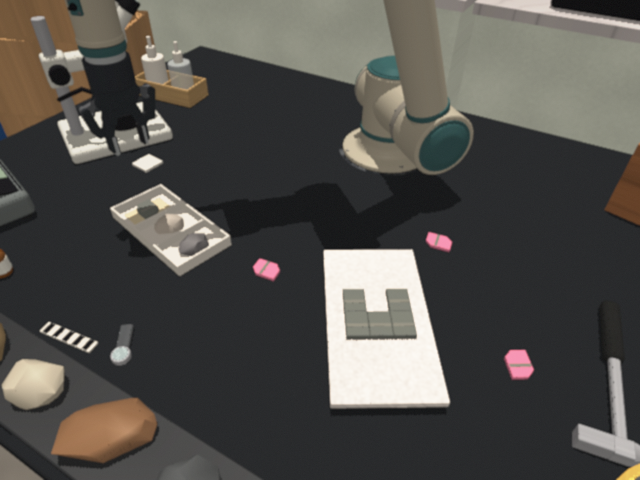

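View pics/s12.png

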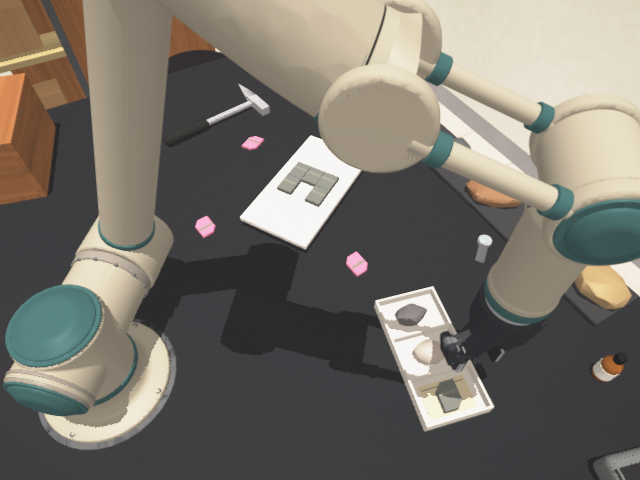

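Run:
```python
from h import *
import pickle
st=pickle.load(open("w12.pkl","rb"))
a=np.radians(-14.);R=np.array([[np.cos(a),np.sin(a)],[-np.sin(a),np.cos(a)]])
def T(p,z): return R@(atz("wrist",(180+p[0]/2.2,60+p[1]/2.2),z,st)[:2]-[.4925,-.3176])*1000
for n,p,z in [("cardTL",(181,275),.004),("cardTR",(408,276),.004),("cardRedge",(407,375),.004),("tab T",(310,290),.016),("tab R",(347,330),.016),("tab B",(280,420),.016),("tab L",(248,380),.016)]: print(n,T(p,z))
```

```text
cardTL [-42.4574  28.2677]
cardTR [40.9081 27.5642]
cardRedge [ 41.5905 -10.2084]
tab T [ 4.7671 24.2566]
tab R [17.9289  9.8081]
tab B [ -6.2475 -23.8695]
tab L [-17.6668  -8.569 ]
```

Measured in card axes, the tablet spans −17.7…+17.9 mm by −23.9…+24.3 mm on a card of ±42 × ±28 mm. So it lies centred, flat and wholly on the card, and the stones and the other tablets are in place. I'll let the arm settle, then hand in.

{"op": "drive_tool", "data": {
  "targets": [
    [0,0,0,0,0,0,0.58],
    [0,0,0,0,0,0,0.58],
    [0,0,0,0,0,0,0.58],
    [0,0,0,0,0,0,0.58]
  ]
}}

```text
clock: 22.83
ee_pos: [0.4921, -0.3174, 0.1635]
tool_rot: [[0.97, -0.001, 0.245], [-0.245, 0.001, 0.97], [-0.002, -1.0, 0.001]]
force: [0.8, 0.2, -0.8]
grip_width: 0.0496
```

```bash
python3 -c "
from h import *
st=manip.state();print(st['clock'],st['ee_pos'],st['joint_velocities']);print(manip.close_job())"
```

```text
22.8333 [ 0.4921 -0.3174  0.1635] [-0.0892 -0.2864 -0.2946  0.0496  0.0815 -0.0747]
the job is handed in; nothing more can be done
None
```

The notched tablet now lies flat on the blank label card in the tray, and the job was handed in at 22.8 s of the 59 s allowed.

- **Slide:** I pressed it with the shut fingertips at 3 to 6.5 N (as read at the end of each move) and slid it out through the open side. The wrist camera measured a clear gap of about 25 mm to its neighbours, more than the 20 mm asked for.
- **Pick and place:** I gripped it across its 36 mm width. It touched the card at about 4 N before I opened the jaws, so it was not dropped.
- **Last checks:** The tablet is centred on the card to within about 1 mm and about 4 mm inside its nearest edge. Both stones and the three pink look-alikes look untouched. The other five tablets look unmoved within measuring error (about 2 mm).
- **Small disagreements:** The fingertip touch suggested a tablet 13.6 mm thick against the stated 13 mm maximum, within the camera's height error. The gripper read about 35 mm on the 36 mm width. No check failed.

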